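Unbar the transit rack, empty it into the tote, bar it again

TASK

Lift the locking bar straight up and level out of both of its U brackets and seat it, centred, in the stow brackets at the front of the same rack. Then move every screwdriver that is in the rack into the grey tote, and finally seat the bar in its locking brackets again, fully down at both ends and centred, so that the empty rack can go back. Leave the tin, tape roll and bottle where they are.

Things in the scene. Friction and masses are not known exactly. Their poses are not given: they have to be found in the camera images.
- rack: Fixed aluminium rack 200 x 276 mm. Origin at its underside; x away from the robot at yaw 0, y along the bar, z up. Four lanes along x at y = -75, -26, 26, 75 mm, 43 to 49 mm wide; dividers 30 mm high, cut away from x = -54 to 16 mm for fingers, where three cross rests (top z = 14 mm) carry the handles. Two pairs of dark open-topped U brackets, 10 mm thick, at y = -131 and 131 mm; see the two seats.
- lock_seat (a point): Where the bar's origin is when seated in the LOCK bracket pair, across the lanes: x = -30, y = 0, z = 43 mm of the rack; axes as the rack. Both pairs of brackets: slot floor z = 43 mm, slot 24 mm wide along x, flared from z = 61 mm to the prong tops at z = 74 mm; prongs reach 28 mm either side of the slot's middle.
- stow_seat (a point): The same for the STOW bracket pair, on the robot's side of the lanes: x = -115, y = 0, z = 43 mm of the rack; axes as the rack.
- lock_bar: Loose square steel bar 18 x 300 x 18 mm with black end faces, 0.18 to 0.29 kg. Origin: centre of its underside; y along the bar, z up. At the start it lies in the two LOCK brackets, 3 mm or more above the screwdriver handles, and keeps them from being lifted. It may be seated either way round.
- tote: Fixed open plastic tool tote, outside 230 x 134 x 50 mm, walls and floor 5 mm. Origin: centre of its underside; x along its length, z up.
- driver_long: Screwdriver 190 mm long, handle 19 mm thick and 90 mm long; may be absent. Origin: at half its length, on its underside; its y axis points along it towards the handle end, z up as it lies at the start; the middle of the handle is 50 mm along +y. At the start it lies in one lane of the rack (any lane), handle towards the robot, underside at z = 14 mm of the rack. Grasp across the handle.
- driver_medium: Screwdriver 165 mm long, handle 22 mm thick and 85 mm long; may be absent. Origin: at half its length, on its underside; its y axis points along it towards the handle end, z up as it lies at the start; the middle of the handle is 40 mm along +y. At the start it lies in one lane of the rack (any lane), handle towards the robot, underside at z = 14 mm of the rack. Grasp across the handle.
- driver_short: Screwdriver 135 mm long, handle 20 mm thick and 76 mm long; may be absent. Origin: at half its length, on its underside; its y axis points along it towards the handle end, z up as it lies at the start; the middle of the handle is 30 mm along +y. At the start it lies in one lane of the rack (any lane), handle towards the robot, underside at z = 14 mm of the rack. Grasp across the handle.
- driver_thick: Screwdriver 173 mm long, handle 25 mm thick and 98 mm long; may be absent. Origin: at half its length, on its underside; its y axis points along it towards the handle end, z up as it lies at the start; the middle of the handle is 37 mm along +y. At the start it lies in one lane of the rack (any lane), handle towards the robot, underside at z = 14 mm of the rack. Grasp across the handle.
- tin: Bystander: round tin 59 mm across, 24 mm high; origin at the centre of its underside.
- tape_roll: Bystander: roll of masking tape 100 mm across, 19 mm high, lying flat; origin at the centre of its underside.
- flux_bottle: Bystander: dropper bottle 32 mm across, 94 mm high, standing; origin at the centre of its underside.

How it is judged:
By the outcome, as a careful person would: the job done as asked, in the order asked, and still so for the second after the job is handed in, with the robot touching nothing.
Of driver_long, driver_medium, driver_short, driver_thick only 2 to 4 are there at a start; the rules pass over those that are not, and their reading is None.
At some moment in a run one of driver_long, driver_medium, driver_short, driver_thick may be knocked a few centimetres aside while the robot is not near it.
Once in a run the grip may slacken for a moment while it holds something.
It also fails if it takes over 210 s, if anything falls off the work surface, if the arm or the gripper's body presses on something with over 40 N, if the wrist force passes 120 N, or if a joint passes its speed limit or range.

ROBOT

A 7-joint arm with a two-finger parallel gripper is mounted at the origin on a cart in front of the work surface, level with it; the furniture and walls round the work are solid. World frame = base frame: x ahead of the robot, y to its left, z up, the work surface at z = 0. Lengths are in m, angles in rad, forces in N, time in s.
With the tool pointing down it reaches from about 0.35 to 0.9 m from the base axis. Payload 8.1 kg.
Tool frame: the origin (TCP) lies at the very end of the fingers, on their centre line; the grasp point (between the pads) lies 19 mm behind it; z points along the fingers, y is the line along which they close (so a half turn about z gives the same grasp; the last joint's range is limited). The gripper opens to 92 mm and grips with 3 to 60 N. Pads are 19 mm wide; open, the fingers measure 130 mm over their backs; the gripper's body (75 mm by 190 mm) begins 47 mm behind the grasp point.
Start: joints at [-1.449, 0.434, 0.025, 1.573, -0.012, 1.134, -0.075], TCP at [0.139, 0.609, 0.227] pointing down, gripper open.
Joint ranges: [-2.62, 2.62], [-0.44, 2.09], [-1.27, 1.32], [0.08, 2.57], [-1.32, 4.46], [0.12, 2], [-2.74, 2.74]. Speed limits (rad/s): [2.22, 2.22, 3.01, 3.01, 3.14, 3.14, 3.14].

INTERFACE

Orientations are given as a rotation vector (axis times angle).
In Python, from cell import arm gives the robot as it stands.
- The arm moves only by the tool jog_arm, never from a script. Its argument "rows" is a list of rows, each a list of 3 entries, a list of its own where there are three numbers: the shift along the world's x, y, z in cm, then the turn, a rotation vector about the world's x, y, z in degrees, then the opening, from 0 (shut) to 1 (fully open). A call has 1 to 8 rows; each row is the pose to reach, as a shift and turn from the pose commanded when the call began; what a row does not reach only later rows make up. A row lasts 1/8 s, in which the tool goes at most 62.5 mm and 10.7 degrees, less where a joint would pass 70% of its speed; a pose out of reach is approached as far as the arm can. A call with a gripper value outside its range is refused whole. The fingers move at their own pace and stop on an object; "newtons" is the grip in N (left out, the last holds). Time passes only in rows, so rows that repeat a pose let the fingers close. It gives the time, the measured TCP pose, the force, the opening and the grip force at its end, in the units of the state.
- arm.observe(): the state, without advancing time (a new reading comes with each control period).
- arm.get_image(name): name is "scene" or "top" or "wrist"; returns a dict with "img" (480x640x3 uint8, red, green, blue), "depth" (480x640 float32, m along the optical axis (not along the pixel's ray), 0 where there is no reading), "fx", "fy", "cx", "cy" (pixels), "dist_coeffs" ([k1, k2, p1, p2, k3] as OpenCV has them; the pictures are not rectified), "rvec" (rotation vector, rad) and "tvec" (3), from world to camera coordinates, as OpenCV has them; the wrist camera has in their place "mount" (4x4, takes a point from camera to tool coordinates, whose origin is the TCP and whose axes are the flange's). Camera axes: x right, y down, z forward; pixel columns grow to the right and rows downward; lengths in m; the calibration is good to about 2 mm. A picture is of the moment at which its call begins: read the wrist's pose just before it.
- arm.sign_off(): hands the job in; it is judged then, once.
The state is a dict: "clock": time; "joints": joint angles; "dq": joint speeds; "joint_efforts": joint torques, N m; "position": TCP position; "ee_rot": TCP orientation; "force": force on the tool from outside, world axes, zero at the start; "ft_torque": the same for the moment, N m; "width": opening from 0.0 (shut) to 1.0 (fully open); "gripper_force": force on a finger pad.
Only numpy, scipy, OpenCV 4.12 (cv2) and the standard library are available. Lean on these libraries where they do the work, as an engineer would, in place of code of your own. Each camera call takes 0.05 s, during which the arm holds its last target. There are 200 camera calls.

## Working session

There is one attempt and no reset: what is moved stays moved. The work goes in short steps, Python scripts to look and compute and a tool call to move; the robot and the scene stay as the last step left them, time stands still between calls to the robot, and variables do not carry over. Pictures are saved under pics/ and viewed, at most 14 in all, crops included, and the job is handed in when it is done.

Besides the shell and the picture viewer there is one more tool, called after ">>>" as a command line: name --argument value ..., lists and objects as JSON in quotes. jog_arm: Moves the arm, as the interface text tells. Its arguments: {"type":"object","properties":{"rows":{"type":"array","items":{"type":"array"}},"newtons":{"type":"number"}},"required":["rows"]}

```bash
mkdir -p pics; ls; cat > h.py <<'E'
import numpy as np, cv2
from cell import arm
def cam(n):
    s=arm.observe(); d=arm.get_image(n)
    if n=="wrist":
        T=np.eye(4);T[:3,:3]=cv2.Rodrigues(np.array(s["ee_rot"],float))[0];T[:3,3]=s["position"]
        d["T"]=T@np.array(d["mount"])
    else:
        R=cv2.Rodrigues(np.array(d["rvec"],float))[0];T=np.eye(4);T[:3,:3]=R.T;T[:3,3]=-R.T@np.array(d["tvec"]).ravel();d["T"]=T
    d["K"]=np.array([[d["fx"],0,d["cx"]],[0,d["fy"],d["cy"]],[0,0,1.]])
    return d
def cloud(d):
    h,w=d["depth"].shape
    u,v=np.meshgrid(np.arange(w),np.arange(h))
    p=cv2.undistortPoints(np.stack([u,v],-1).reshape(-1,1,2).astype(float),d["K"],np.array(d["dist_coeffs"],float)).reshape(h,w,2)
    z=d["depth"][...,None]
    P=np.concatenate([p*z,z],-1)@d["T"][:3,:3].T+d["T"][:3,3]
    P[d["depth"]==0]=np.nan
    return P
def save(d,n): cv2.imwrite(f"pics/{n}.png",d["img"][...,::-1])
E
python3 - <<'E'
from h import *
for n in("top","scene"):
    d=cam(n);save(d,n+"0");np.savez(n+"0.npz",P=cloud(d),img=d["img"]);print(n,d["T"].round(3).tolist(),d["fx"])
print(arm.observe())
E
```

```text
pics
top [[0.013, -0.987, 0.163, 0.291], [-1.0, -0.012, 0.009, 0.011], [-0.007, -0.163, -0.987, 1.323], [0.0, 0.0, 0.0, 1.0]] 437.37538213387444
scene [[0.654, -0.421, 0.629, -0.122], [-0.757, -0.351, 0.552, -0.546], [-0.012, -0.836, -0.548, 0.626], [0.0, 0.0, 0.0, 1.0]] 434.78518908662875
{'clock': 0.1, 'joints': array([-1.44860472,  0.43512282,  0.02496564,  1.57400562, -0.01154575,
        1.13398123, -0.07509578]), 'dq': array([ 1.62675520e-03, -2.28355220e-03,  1.54259022e-03, -2.31115904e-03,
       -1.98468366e-03, -2.42429040e-05, -4.78875356e-04]), 'joint_efforts': array([ 3.16194179e-03, -6.69128609e+01,  9.88012366e-01, -3.15147650e+01,
       -6.05361722e-02,  3.74680466e-02,  6.41088445e-05]), 'position': array([0.13927845, 0.60882133, 0.22604249]), 'ee_rot': array([ 3.52411531e-01,  3.12174662e+00, -2.15751150e-03]), 'force': array([-0.2580237 , -0.94554618,  0.12178926]), 'ft_torque': array([ 0.01635095, -0.04170482, -0.02136566]), 'gripper_force': 0.0, 'width': 0.9979259664444037}
```

View pics/top0.png

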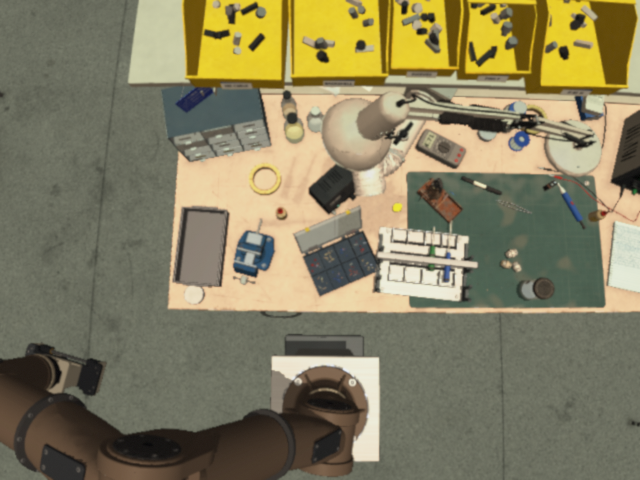

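View pics/scene0.png

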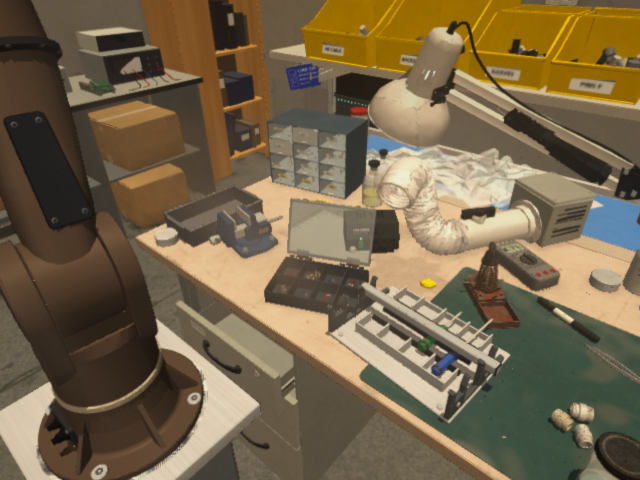

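The top view shows the rack at about (424,263), with the bar from (377,257) to (477,265), and the tote at (201,247). A green driver (432,250) and a blue driver (447,265) are visible. The hinged box lid (330,230) and the lamp (360,135) are obstacles.

```bash
python3 - <<'E'
from h import *
f=np.load("top0.npz");P=f["P"];img=f["img"]
def reg(r0,r1,c0,c1):return P[r0:r1,c0:c1].reshape(-1,3),img[r0:r1,c0:c1].reshape(-1,3)
p,c=reg(215,310,370,485)
for a in np.arange(-0.005,0.12,0.005):
    print(round(a,3),((p[:,2]>=a)&(p[:,2]<a+.005)).sum(),end="; ")
m=(p[:,2]>.053)&(p[:,2]<.069)&(c.min(1)>110)
b=p[m];r=cv2.minAreaRect((b[:,:2]*1000).astype(np.float32));print("\nbar",r,np.median(b[:,2]))
(q0)=cv2.fitLine((b[:,:2]*1000).astype(np.float32),cv2.DIST_HUBER,0,.01,.01).ravel();print(q0)
m=(p[:,2]>-.003)&(p[:,2]<.04)&(c.min(1)>150)
print("rack",cv2.minAreaRect((p[m][:,:2]*1000).astype(np.float32)))
m=(p[:,2]>.066)&(p[:,2]<.085)
print("prongs",(p[m]*1000).round().tolist()[:40])
p,c=reg(195,300,165,238)
m=(p[:,2]>.04)&(p[:,2]<.06);print("tote",cv2.minAreaRect((p[m][:,:2]*1000).astype(np.float32)),m.sum())
for n,(r0,r1,c0,c1) in dict(lid=(205,260,292,365),vise=(225,290,230,280),lamp=(90,175,320,410),boxes=(235,300,300,380)).items():
    p,_=reg(r0,r1,c0,c1);p=p[p[:,2]>.03];print(n,(np.nanpercentile(p,[1,50,99],axis=0)).round(3).tolist())
P2=np.load("scene0.npz")["P"]
print("scene bar centre/ends",P2[[290,330,362],[365,430,495]].round(3).tolist())
p=P2[195,380-380+290:380];p=P2[200:270,288:378].reshape(-1,3);print("lid sc",np.nanpercentile(p[p[:,0]<.75],[1,50,99],axis=0).round(3).tolist())
p=P2[20:140,370:470].reshape(-1,3);p=p[p[:,0]<1.2];print("lamp sc",np.nanpercentile(p,[1,50,99],axis=0).round(3).tolist())
E
```

```text
-0.005 1350; 0.0 3027; 0.005 2853; 0.01 1243; 0.015 531; 0.02 219; 0.025 223; 0.03 316; 0.035 129; 0.04 52; 0.045 56; 0.05 30; 0.055 108; 0.06 443; 0.065 165; 0.07 49; 0.075 39; 0.08 2; 0.085 0; 0.09 0; 0.095 0; 0.1 0; 0.105 0; 0.11 0; 0.115 0; 
bar ((433.4683532714844, -293.6042175292969), (78.711669921875, 290.7381286621094), 7.458465099334717) 0.06292906830386169
[ 9.7725287e-02  9.9521345e-01  4.3365244e+02 -2.9199365e+02]
rack ((434.7406005859375, -303.8414306640625), (288.3352966308594, 343.43450927734375), 0.2993679344654083)
prongs [[473.0, -158.0, 73.0], [473.0, -161.0, 73.0], [473.0, -163.0, 74.0], [470.0, -157.0, 76.0], [470.0, -161.0, 73.0], [470.0, -163.0, 75.0], [468.0, -156.0, 67.0], [466.0, -157.0, 79.0], [467.0, -161.0, 73.0], [467.0, -163.0, 73.0], [465.0, -156.0, 67.0], [464.0, -158.0, 72.0], [465.0, -161.0, 68.0], [465.0, -164.0, 71.0], [462.0, -161.0, 67.0], [461.0, -164.0, 72.0], [453.0, -158.0, 66.0], [451.0, -182.0, 66.0], [451.0, -193.0, 68.0], [448.0, -202.0, 67.0], [448.0, -214.0, 67.0], [448.0, -228.0, 67.0], [444.0, -147.0, 67.0], [444.0, -161.0, 68.0], [
[... 322 characters left out ...]
442.0, -248.0, 68.0], [443.0, -266.0, 68.0]]
tote ((468.684814453125, 350.71630859375), (192.9194793701172, 241.66085815429688), 86.4878921508789) 781
lid [[0.448, -0.099, 0.031], [0.51, -0.007, 0.098], [0.592, 0.085, 0.169]]
vise [[0.36, 0.183, 0.034], [0.443, 0.22, 0.068], [0.523, 0.265, 0.102]]
lamp [[0.62, -0.244, 0.054], [0.686, -0.087, 0.38], [0.862, 0.015, 0.506]]
boxes [[0.341, -0.155, 0.03], [0.471, 0.012, 0.053], [0.505, 0.075, 0.13]]
scene bar centre/ends [[0.438, -0.163, 0.061], [0.424, -0.317, 0.06], [0.423, -0.435, 0.065]]
lid sc [[0.448, -0.101, -0.001], [0.51, -0.013, 0.089], [0.673, 0.196, 0.166]]
lamp sc [[0.62, -0.175, 0.308], [0.691, -0.102, 0.412], [1.093, 0.105, 0.507]]
```

>>> jog_arm --rows '[[[2,-4,4],[0,0,-5],1],[[7,-9,8],[0,0,-10],1],[[12,-14,11],[0,0,-15],1],[[17,-19,13],[0,0,-20],1],[[22,-24,13],[0,0,-25],1],[[25,-29,13],[0,0,-30],0.6],[[28,-34,13],[0,0,-35],0.6],[[31,-40,13],[0,0,-41],0.6]]'

```text
clock: 1.1
position: [0.428, 0.2469, 0.3562]
ee_rot: [1.428, 2.798, 0.0]
force: [0.7, -0.2, 0.1]
width: 0.724
gripper_force: 0.0
```

>>> jog_arm --rows '[[[1,-6,0],[0,0,-5],0.6],[[2,-12,0],[0,0,-10],0.6],[[2,-18,0],[0,0,-15],0.6],[[2,-24,0],[0,0,-20],0.45],[[1,-30,0],[0,0,-26],0.45],[[0,-36,0],[0,0,-31],0.45],[[-1,-42,0],[0,0,-36],0.45],[[-2,-47,0],[0,0,-42],0.45]]'

```text
clock: 2.1
position: [0.4061, -0.2234, 0.3564]
ee_rot: [2.337, 2.099, 0.001]
force: [1.0, 0.2, -0.4]
width: 0.449
gripper_force: 0.0
```

>>> jog_arm --rows '[[[0,0,0],[0,0,0],0.45],[[0,0,0],[0,0,0],0.45]]'

```text
clock: 2.35
position: [0.4072, -0.2207, 0.356]
ee_rot: [-2.331, -2.105, 0.0]
force: [0.5, 1.0, 0.2]
width: 0.45
gripper_force: 0.0
```

```bash
python3 - <<'E'
from h import *
d=cam("wrist");save(d,"w1");np.savez("w1.npz",P=cloud(d),img=d["img"])
print(np.array(d["mount"]).round(3).tolist())
E
```

```text
[[0.0, -0.953, -0.302, 0.083], [1.0, 0.0, -0.0, 0.001], [0.0, -0.302, 0.953, -0.157], [0.0, 0.0, 0.0, 1.0]]
```

View pics/w1.png

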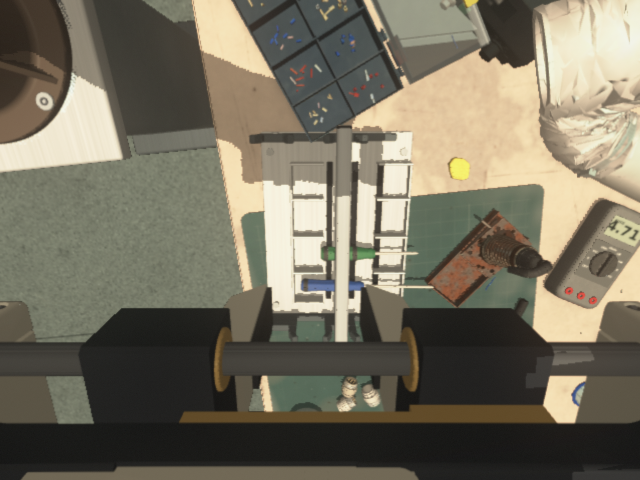

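The wrist view shows the bar running vertically at col 343, from row 127 downwards. The green driver is at (350,253) and the blue one at (335,285). The two upper lanes are empty, so there are two drivers.

```bash
cat > m1.py <<'E'
from h import *
f=np.load("w1.npz");P=f["P"]*1000;img=f["img"].astype(int)
def rect(m,n):
    q=P[m][:,:2].astype(np.float32);r=cv2.minAreaRect(q);print(n,m.sum(),np.round(r[0],1),np.round(r[1],1),round(r[2],2),"z",np.median(P[m][:,2]).round(1))
mask=np.zeros(P.shape[:2],bool);mask[115:330,245:420]=1
z=P[...,2]
bar=mask&(z>55)&(z<68);bar[:, :334]=0;bar[:,356:]=0;bar[275:]=0
q=P[bar][:,:2]
l=cv2.fitLine(q.astype(np.float32),cv2.DIST_HUBER,0,.01,.01).ravel();yaw=np.degrees(np.arctan2(l[0],l[1]));print("bar line",l,"yaw",-yaw)
t=(q-l[2:])@l[:2]*np.sign(l[1]);print("bar +y end",(l[2:]+t.max()*l[:2]*np.sign(l[1])).round(1),"z",np.median(P[bar][:,2]))
n=np.array([l[1],-l[0]]);s=(q-l[2:])@n;print("width pct",np.percentile(s,[2,98]).round(1))
pl=mask&(z>-2)&(z<9)&(img.min(-1)>140);rect(pl,"plate")
pr=mask&(z>64)&(z<80)&(img.max(-1)<90);
print("prong",pr.sum(),np.percentile(P[pr],[5,95],axis=0).round(1).tolist())
hsv=cv2.cvtColor(f["img"],cv2.COLOR_RGB2HSV)
sat=mask&(hsv[...,1]>90)&(z>15)&(z<60)
g=sat&(hsv[...,0]>40)&(hsv[...,0]<85);b=sat&(hsv[...,0]>100)&(hsv[...,0]<130)
rect(g,"green");rect(b,"blue")
E
python3 m1.py
```

```text
bar line [ 9.6151069e-02  9.9536675e-01  4.3965149e+02 -2.3070218e+02] yaw -5.5175743
bar +y end [ 448.1 -143.7] z 62.476003121475216
width pct [-8.6  8.9]
plate 11817 [ 422.9 -269.5] [292.2 242.3] 80.87 z 7.4
prong 321 [[341.6, -162.9, 64.7], [466.1, -145.2, 76.3]]
green 148 [ 448.1 -312.5] [13.  60.7] 84.11 z 33.0
blue 269 [ 421.5 -359.2] [13.1 75.3] 84.22 z 31.4
```

```bash
cat >> m1.py <<'E'
print("----")
a=np.radians(-5.52);X=np.array([np.cos(a),np.sin(a)]);Y=np.array([-X[1],X[0]]);O=np.array([463.6,-295.9])
r=np.stack([(P[...,:2]-O)@X,(P[...,:2]-O)@Y],-1)
q=r[pr];print("prong x hist",np.histogram(q[q[:,1]>100][:,0],bins=np.arange(-160,30,4))[0].tolist());print("prong y",np.histogram(q[:,1],bins=np.arange(100,160,3))[0].tolist())
dv=mask&(z>26)&(z<36)&(img.min(-1)>130)&(r[...,0]<70)&(r[...,0]>20)
print("div y",list(zip(np.arange(-120,120,4).tolist(),np.histogram(r[dv][:,1],bins=np.arange(-120,124,4))[0].tolist())))
pl=mask&(z>3)&(z<11)&(img.min(-1)>140)&(abs(r[...,0])<150)
print("plate y",np.percentile(r[pl][:,1],[.5,99.5]),np.percentile(r[pl][:,0],[.5,99.5]))
for m,n in((g,"g"),(b,"b")):print(n,np.percentile(r[m],[3,50,97],axis=0).round(1).tolist())
E
python3 m1.py | sed '1,/----/d'
```

```text
prong x hist [0, 0, 0, 0, 0, 15, 30, 34, 6, 0, 0, 0, 0, 0, 5, 23, 27, 26, 0, 0, 0, 0, 0, 0, 0, 0, 21, 25, 26, 16, 1, 0, 2, 0, 1, 0, 35, 19, 8, 1, 0, 0, 0, 0, 0, 0, 0]
prong y [0, 0, 0, 0, 0, 0, 0, 0, 0, 0, 66, 102, 107, 42, 0, 2, 2, 0, 0]
div y [(-120, 0), (-116, 0), (-112, 0), (-108, 0), (-104, 0), (-100, 0), (-96, 0), (-92, 0), (-88, 0), (-84, 0), (-80, 0), (-76, 5), (-72, 68), (-68, 0), (-64, 0), (-60, 0), (-56, 0), (-52, 17), (-48, 41), (-44, 0), (-40, 0), (-36, 0), (-32, 0), (-28, 0), (-24, 40), (-20, 64), (-16, 0), (-12, 0), (-8, 0), (-4, 0), (0, 30), (4, 58), (8, 0), (12, 0), (16, 0), (20, 0), (24, 0), (28, 0), (32, 0), (36, 0), (40, 0), (44, 0), (48, 0), (52, 31), (56, 60), (60, 0), (64, 0), (68, 0), (72, 0), (76, 0), (80, 0), (84, 0), (88, 0), (92, 0), (96, 0), (100, 85), (104, 0), (108, 0), (112, 0), (116, 0)]
plate y [-118.15803216  139.20887007] [-135.52360404   60.71729723]
g [[-42.7, -23.1], [3.2, -16.4], [15.0, -12.0]]
b [[-70.6, -72.2], [-45.2, -65.2], [-0.9, -61.1]]
```

>>> jog_arm --rows '[[[1,-5,0],[0,0,0],0.45],[[2,-11,0],[0,0,0],0.45],[[2,-11,0],[0,0,0],0.45],[[2,-11,0],[0,0,0],0.45]]'

```text
clock: 2.9
position: [0.4277, -0.33, 0.3557]
ee_rot: [-2.33, -2.105, 0.001]
force: [-0.3, -0.1, -0.3]
width: 0.449
gripper_force: 0.0
```

```bash
cat > m2.py <<'E'
from h import *
import sys
d=cam("wrist");n=sys.argv[1];save(d,n);P=cloud(d)*1000;img=d["img"].astype(int);z=P[...,2]
a=np.radians(-5.52);X=np.array([np.cos(a),np.sin(a)]);Y=np.array([-X[1],X[0]]);O=np.array([463.6,-295.9])
r=np.stack([(P[...,:2]-O)@X,(P[...,:2]-O)@Y],-1)
x,y=r[...,0],r[...,1]
inr=(abs(y)<165)&(x>-150)&(x<60)
def H(v,lo,hi,s):
    h,e=np.histogram(v,bins=np.arange(lo,hi+s,s));return {int(k):int(c) for k,c in zip(e,h) if c}
pr=inr&(z>66)&(z<80)&(img.max(-1)<95)
print("prong y",H(y[pr],-165,165,2))
for s in(1,-1):print("prong x",s,H(x[pr&(y*s>100)],-150,60,2))
bar=(z>50)&(z<70)&(abs(x+30)<14)&(abs(y)<175)&(img.min(-1)>70)
print("bar y ends",H(y[bar&(y<-120)],-170,-120,2),H(y[bar&(y>120)],120,170,2))
for s in(1,-1):
    m=bar&(y*s>60)&(y*s<125)&(z>57);print("bar x at",s,x[m].mean().round(2),y[m].mean().round(1),np.median(z[m]).round(1))
dv=inr&(z>26)&(z<36)&(img.min(-1)>130)&(x<70)&(x>20)
print("div y",H(y[dv],-120,120,2))
hsv=cv2.cvtColor(d["img"],cv2.COLOR_RGB2HSV)
sat=inr&(hsv[...,1]>90)&(z>15)&(z<60)
for lo,hi,nm in((40,85,"g"),(100,130,"b")):
    m=sat&(hsv[...,0]>lo)&(hsv[...,0]<hi);print(nm,m.sum(),np.percentile(r[m],[3,50,97],axis=0).round(1).tolist(),np.percentile(z[m],[5,50,95]).round(1))
E
python3 m2.py w2
```

```text
prong y {-131: 11, -129: 20, -127: 27, -125: 24, -123: 68, -121: 1, 129: 73, 131: 66, 133: 61, 135: 52, 137: 39, 139: 4}
prong x 1 {-140: 4, -138: 16, -136: 17, -134: 26, -132: 30, -130: 23, -128: 6, -100: 16, -98: 13, -96: 16, -94: 10, -92: 7, -90: 2, -54: 1, -52: 6, -50: 6, -48: 18, -46: 21, -44: 5, -16: 15, -14: 17, -12: 13, -10: 5, -8: 2}
prong x -1 {-138: 1, -136: 5, -134: 14, -132: 18, -130: 4, -102: 5, -100: 8, -98: 9, -96: 4, -94: 3, -92: 2, -54: 3, -52: 5, -50: 5, -48: 16, -46: 9, -16: 12, -14: 16, -12: 4, -10: 5, -8: 2, -6: 1}
bar y ends {-150: 7, -148: 15, -146: 19, -144: 17, -142: 20, -140: 17, -138: 15, -136: 24, -134: 15, -132: 25, -130: 18, -128: 21, -126: 27, -124: 20, -122: 20} {120: 32, 122: 32, 124: 32, 126: 32, 128: 32, 130: 37, 132: 40, 134: 46, 136: 44, 138: 35, 140: 32, 142: 36, 144: 35, 146: 32, 148: 1}
bar x at 1 -29.74 93.1 62.7
bar x at -1 -29.76 -91.4 62.5
div y {-96: 31, -94: 58, -74: 5, -72: 27, -70: 24, -50: 31, -48: 55, -22: 8, -20: 2, 2: 16, 4: 37, 54: 64, 56: 32, 100: 67, 102: 33}
g 7 [[11.9, -15.9], [14.3, -15.0], [15.7, -14.6]] [29.1 31.  32.1]
b 310 [[-70.8, -73.5], [-44.1, -66.6], [-0.2, -61.0]] [27.9 31.8 33.8]
```

View pics/w2.png

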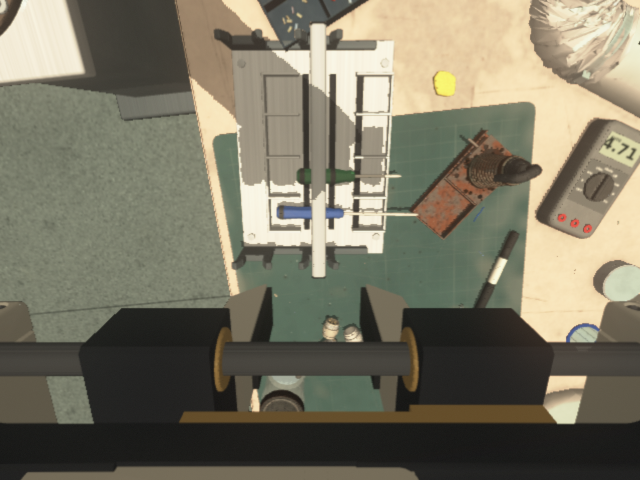

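The brackets put the rack origin at (464.2, -292.1) mm, yaw -5.5°. The bar centre is at (433.9, -293.7) mm, about 4.5 mm off-centre towards -y. I read green at (320,176) as the short driver and blue at (310,212) as the medium. Next I go down and grip the bar.

>>> jog_arm --rows '[[[0.6,3.6,0],[0,0,0.3],0.45],[[0.6,3.6,-6],[0,0,0.3],0.45],[[0.6,3.6,-12],[0,0,0.3],0.45],[[0.6,3.6,-18],[0,0,0.3],0.45],[[0.6,3.6,-23],[0,0,0.3],0.45],[[0.6,3.6,-26],[0,0,0.3],0.45],[[0.6,3.6,-26],[0,0,0.3],0.45]]'

```text
clock: 3.82
position: [0.4329, -0.2923, 0.0952]
ee_rot: [-2.321, -2.112, -0.0]
force: [-0.1, 0.3, 1.1]
width: 0.449
gripper_force: 0.0
```

>>> jog_arm --rows '[[[0,0,-2],[0,0,0],0.45],[[0,0,-4],[0,0,0],0.45],[[0,0,-5.6],[0,0,0],0.45],[[0,0,-5.6],[0,0,0],0.45],[[0,0,-5.6],[0,0,0],0.3]]'

```text
clock: 4.45
position: [0.4338, -0.2954, 0.0412]
ee_rot: [2.326, 2.11, 0.001]
force: [0.7, 0.3, 0.4]
width: 0.385
gripper_force: 0.0
```

>>> jog_arm --rows '[[[0,0.1,-0.1],[0,0,0],0.15],[[0,0.1,-0.1],[0,0,0],0.1],[[0,0.1,-0.1],[0,0,0],0.1],[[0,0.1,-0.1],[0,0,0],0.05],[[0,0.1,-0.1],[0,0,0],0],[[0,0.1,-0.1],[0,0,0],0]]' --newtons 55

```text
clock: 5.2
position: [0.4335, -0.2942, 0.0396]
ee_rot: [2.327, 2.111, 0.001]
force: [-0.3, 1.3, 5.9]
width: 0.192
gripper_force: 55.0
```

>>> jog_arm --rows '[[[0,0,0.8],[0,0,0],0],[[0,0,1.8],[0,0,0],0],[[0,0,3],[0,0,0],0],[[0,0,4.5],[0,0,0],0],[[0,0,6],[0,0,0],0],[[0,0,6],[0,0,0],0]]'

```text
clock: 5.95
position: [0.434, -0.2947, 0.1007]
ee_rot: [2.325, 2.109, 0.002]
force: [-0.2, 0.6, -2.7]
width: 0.191
gripper_force: 55.0
```

```bash
cat > m3.py <<'E'
from h import *
import sys
s=arm.observe();print(s["clock"],s["position"].round(4),s["ee_rot"].round(3),s["force"].round(1),s["ft_torque"].round(2),round(s["width"],3))
d=cam("wrist");save(d,sys.argv[1]);P=cloud(d)*1000;R=d["img"];z=P[...,2]
a=np.radians(-5.52);X=np.array([np.cos(a),np.sin(a)]);Y=np.array([-X[1],X[0]])
t=s["position"][:2]*1000
x=(P[...,:2]-t)@X;y=(P[...,:2]-t)@Y
zt=s["position"][2]*1000
b=(abs(x)<14)&(abs(z-zt-22)<8)&(y>15)&(y<175)&(R.min(-1)>60)
print(b.sum(),"end y rel tcp",np.percentile(y[b],[1,98,99.8]).round(1))
pz=np.polyfit(y[b],z[b],1);px=np.polyfit(y[b],x[b],1);print("slope z deg",np.degrees(pz[0]).round(2),"z rel@0",(pz[1]-zt).round(1),"x yaw",np.degrees(px[0]).round(2),px[1].round(1))
E
python3 m3.py w3
```

```text
5.95 [ 0.434  -0.2947  0.1007] [2.325e+00 2.109e+00 2.000e-03] [-0.2  0.6 -2.7] [-0.11  0.04 -0.02] 0.191
14952 end y rel tcp [ 16.6 118.6 120.1]
slope z deg -0.02 z rel@0 22.8 x yaw 0.01 0.4
```

>>> jog_arm --rows '[[[-2,0.3,0],[0,0,0],0],[[-5,0.8,0],[0,0,0],0],[[-8.4,1.3,0],[0,0,0],0],[[-8.4,1.3,0],[0,0,0],0],[[-8.4,1.3,0],[0,0,0],0]]'

```text
clock: 6.62
position: [0.3498, -0.2813, 0.0993]
ee_rot: [2.326, 2.11, 0.0]
force: [0.3, 0.8, -2.9]
width: 0.192
gripper_force: 55.0
```

```bash
python3 m3.py w4
```

```text
6.625 [ 0.3498 -0.2813  0.0993] [2.326 2.11  0.   ] [ 0.3  0.8 -2.9] [-0.14 -0.    0.07] 0.192
15016 end y rel tcp [ 16.4 118.6 120. ]
slope z deg 0.03 z rel@0 22.8 x yaw 0.05 0.4
```

View pics/w4.png

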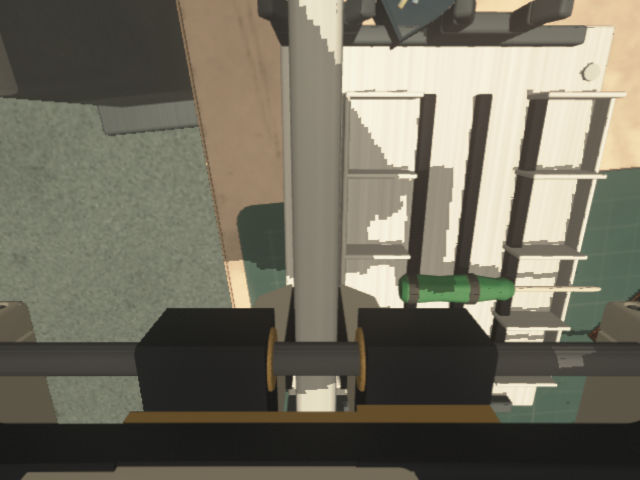

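The view shows the level bar (col 316) between the stow prongs at the top edge of the picture, and the green driver at (457,288). Next I lower the bar.

>>> jog_arm --rows '[[[0,0,-1.5],[0,0,0],0],[[0,0,-3],[0,0,0],0],[[0,0,-4.4],[0,0,0],0],[[0,0,-5.4],[0,0,0],0],[[0,0,-5.9],[0,0,0],0],[[0,0,-6.0],[0,0,0],0],[[0,0,-6.0],[0,0,0],0]]'

```text
clock: 7.55
position: [0.3488, -0.2812, 0.0396]
ee_rot: [-2.327, -2.11, -0.001]
force: [-3.8, 2.2, 6.8]
width: 0.191
gripper_force: 55.0
```

>>> jog_arm --rows '[[[0,0,0],[0,0,0],0.25],[[0,0,0],[0,0,0],0.35],[[0,0,0],[0,0,0],0.42],[[0,0,2],[0,0,0],0.42],[[0,0,6],[0,0,0],0.42],[[1,0,11],[0,0,0],0.42],[[2,-1,17],[0,0,0],0.42],[[4,-3,22],[0,0,0],0.42]]'

```text
clock: 8.55
position: [0.3892, -0.311, 0.2616]
ee_rot: [2.326, 2.111, 0.002]
force: [0.8, -0.2, -0.7]
width: 0.419
gripper_force: 0.0
```

>>> jog_arm --rows '[[[3,-3,4],[0,0,0],0.45],[[4,-6,6],[0,0,0],0.45],[[4,-8,6],[0,0,0],0.45],[[4,-8,6],[0,0,0],0.45]]'

```text
clock: 9.05
position: [0.4285, -0.3926, 0.3192]
ee_rot: [2.329, 2.108, -0.002]
force: [-0.7, 0.8, 0.4]
width: 0.45
gripper_force: 0.0
```

```bash
sed -i 's/O=np.array.*/O=np.array([464.2,-292.1])/; s/abs(x+30)<14/abs(x+BX)<14/; s/^import sys/import sys;BX=float(sys.argv[2])/' m2.py; python3 m2.py w5 115; python3 -c "from h import *;print(arm.observe()['position'],arm.observe()['ee_rot'])"
```

```text
prong y {-135: 14, -133: 31, -131: 29, -129: 35, -127: 72, -125: 1}
prong x 1 {}
prong x -1 {-136: 5, -134: 20, -132: 20, -130: 8, -102: 6, -100: 9, -98: 10, -96: 5, -94: 3, -92: 1, -54: 3, -52: 5, -50: 5, -48: 17, -46: 14, -18: 7, -16: 13, -14: 13, -12: 12, -10: 5, -8: 1}
bar y ends {-148: 5, -146: 28, -144: 32, -142: 25, -140: 29, -138: 30, -136: 27, -134: 35, -132: 37, -130: 28, -128: 38, -126: 34, -124: 27, -122: 26} {}
bar x at 1 -114.68 76.9 62.5
bar x at -1 -115.06 -91.5 62.5
div y {-100: 47, -98: 44, -78: 1, -76: 21, -74: 13, -54: 34, -52: 34, -26: 68, -24: 60, -2: 35, 0: 68, 48: 1, 50: 69, 52: 40, 96: 67, 98: 77, 100: 10}
g 28 [[-43.4, -20.0], [-36.4, -17.1], [15.3, -15.4]] [29.5 31.6 33.9]
b 80 [[-73.0, -69.0], [-44.0, -67.0], [-3.1, -64.7]] [27.6 30.3 32.6]
[ 0.42868977 -0.39146153  0.31893805] [-2.32813971e+00 -2.10841697e+00  7.21505374e-04]
```

View pics/w5.png

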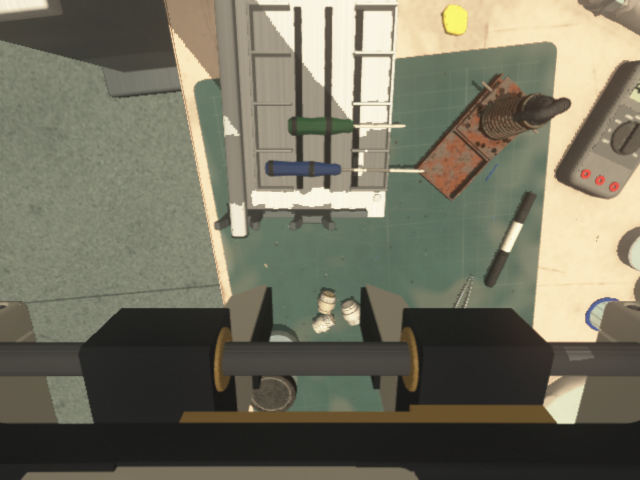

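The bar is seated in the stow brackets, with its lower end at (238,230). The green driver is at (320,126) and the blue one at (303,169); the other two lanes are empty.

```bash
cat > m4.py <<'E'
from h import *
import sys
def drivers(d,box):
    P=cloud(d)*1000;z=P[...,2]
    a=np.radians(-5.52);X=np.array([np.cos(a),np.sin(a)]);Y=np.array([-X[1],X[0]]);O=np.array([464.2,-292.1])
    h=cv2.cvtColor(d["img"],cv2.COLOR_RGB2HSV)
    x0,x1,y0,y1=box
    inb=(P[...,0]>x0)&(P[...,0]<x1)&(P[...,1]>y0)&(P[...,1]<y1)&(z>12)&(z<80)
    for n,lo,hi in(("green",40,88),("blue",100,135)):
        m=(inb&(h[...,1]>70)&(h[...,0]>lo)&(h[...,0]<hi)).astype(np.uint8)
        m=cv2.morphologyEx(m,cv2.MORPH_CLOSE,np.ones((9,9)))
        k,l,s,c=cv2.connectedComponentsWithStats(m)
        if k<2: print(n,"none");continue
        j=1+s[1:,4].argmax();q=P[(l==j)&inb]
        r=cv2.minAreaRect(q[:,:2].astype(np.float32));rk=(np.array(r[0])-O)@np.array([X,Y]).T
        print(n,s[j].tolist(),"world",np.round(r[0],1),"size",np.round(r[1],1),round(r[2],1),"rack",rk.round(1),"z",np.percentile(q[:,2],[5,50,98]).round(1))
if __name__=="__main__":
    d=cam("wrist");save(d,sys.argv[1]);drivers(d,[float(v) for v in sys.argv[2:6]])
E
python3 m4.py w6 340 540 -450 -140
```

```text
green [289, 118, 65, 18, 936] world [ 443.3 -314.3] size [18.7 74.3] 82.7 rack [-18.6 -24.1] z [29.6 34.3 37.3]
blue [266, 163, 74, 13, 792] world [ 416.4 -359.5] size [14.  86.6] 83.9 rack [-41.  -71.7] z [28.3 32.5 35.2]
```

```bash
python3 - <<'E'
from h import *
print(arm.observe()["joints"].round(2))
f=np.load("top0.npz");P=f["P"]*1000;z=P[...,2]
m=np.zeros(z.shape,bool);m[200:292,168:232]=1
for nm,lo,hi in(("rim",38,62),("floor",0,16)):
    k=m&(z>lo)&(z<hi)&(f["img"].max(-1)<150)
    l,lab,s,c=cv2.connectedComponentsWithStats(k.astype(np.uint8),connectivity=8);j=1+s[1:,4].argmax()
    q=P[lab==j][:,:2].astype(np.float32);print(nm,s[j],cv2.minAreaRect(q))
print("tin",P[295,194].round(),"between vise/tote z",[int(v) if v==v else -1 for v in z[247,222:262:3]],P[247,222:262:3,1].round().tolist())
E
```

```text
[-0.02  0.4   0.97  1.59 -0.33  1.33  0.9 ]
rim [173 207  55  80 659] ((467.7772216796875, 374.43756103515625), (139.5788116455078, 236.7992706298828), 86.53692626953125)
floor [ 179  211   45   73 2595] ((471.7814636230469, 381.6983642578125), (115.93590545654297, 221.47976684570312), 86.43604278564453)
tin [323. 391.  26.] between vise/tote z [49, 7, 0, 1, -4, 15, 99, 102, 98, 98, 99, 98, 97, 83] [308.0, 309.0, 301.0, 292.0, 283.0, 270.0, 245.0, 236.0, 228.0, 219.0, 211.0, 202.0, 194.0, 187.0]
```

>>> jog_arm --rows '[[[0,1,0],[0,0,10],0.5],[[0,2,-1],[0,0,20],0.5],[[0.4,3,-2],[0,0,30],0.5],[[0.8,4,-3],[0,0,40],0.5],[[1.2,5,-4],[0,0,50],0.5],[[1.6,6,-6],[0,0,60],0.5],[[1.6,7,-8],[0,0,70],0.5],[[1.6,7.7,-10],[0,0,80],0.5]]'

```text
clock: 10.15
position: [0.4453, -0.3122, 0.2186]
ee_rot: [-0.414, -3.114, -0.001]
force: [-0.0, 0.6, 0.1]
width: 0.499
gripper_force: 0.0
```

>>> jog_arm --rows '[[[0,0,-2],[0,0,10],0.5],[[0,0,-5],[0,0,10],0.5],[[0,0,-8],[0,0,10],0.5],[[0,0,-8],[0,0,10],0.5],[[0,0,-8],[0,0,10],0.5]]'

```text
clock: 10.78
position: [0.4457, -0.314, 0.1403]
ee_rot: [0.152, 3.137, -0.0]
force: [-0.7, -0.1, 0.2]
width: 0.497
gripper_force: 0.0
```

```bash
python3 m4.py w7 340 540 -450 -140;python3 -c "from h import *;s=arm.observe();print(s['position'],s['ee_rot'],s['joints'].round(2))"
```

```text
green [300, 181, 28, 98, 2002] world [ 443.8 -313.8] size [20.1 78.7] 85.3 rack [-18.2 -23.6] z [29.2 34.2 36.8]
blue [235, 156, 24, 56, 1131] world [ 402.  -358.9] size [15.9 40.3] 82.8 rack [-55.5 -72.5] z [28.  32.7 34.6]
[ 0.44587701 -0.31430874  0.14060186] [ 1.52212564e-01  3.13629612e+00 -9.79796054e-04] [ 0.14  0.42  0.51  1.91 -0.27  0.88  2.26]
```

View pics/w7.png

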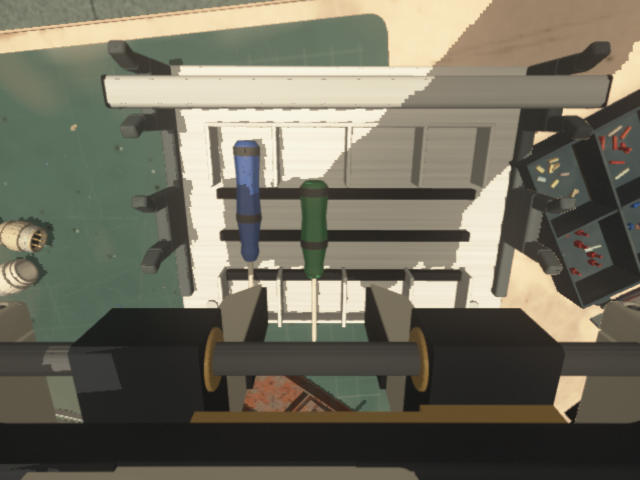

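The wrist view shows the bar seated across both stow brackets (row 92, ends at 105 and 610). Green is at (314,230) and blue at (247,200), and the tool is right above green. Next I descend and grip.

>>> jog_arm --rows '[[[0,0,-5],[0,0,0],0.5],[[0,0,-9],[0,0,0],0.5],[[0,0,-11.5],[0,0,0],0.5],[[0,0,-12.4],[0,0,0],0.5],[[0,0,-12.4],[0,0,0],0.3],[[0,0,-12.4],[0,0,0],0.1],[[0,0,-12.4],[0,0,0],0],[[0,0,-12.4],[0,0,0],0]]' --newtons 40

```text
clock: 11.82
position: [0.4463, -0.3148, 0.0166]
ee_rot: [0.153, 3.135, -0.002]
force: [-0.3, -0.3, 7.3]
width: 0.213
gripper_force: 41.9
```

>>> jog_arm --rows '[[[0,0,0],[0,0,0],0],[[0,0,0],[0,0,0],0],[[0,0,2],[0,0,0],0],[[0,0,5],[0,0,0],0],[[0,0,10],[0,0,0],0],[[0,0,14],[0,0,0],0]]'

```text
clock: 12.58
position: [0.4454, -0.3144, 0.1575]
ee_rot: [0.153, 3.137, -0.001]
force: [0.9, -0.2, -1.1]
width: 0.212
gripper_force: 40.0
```

>>> jog_arm --rows '[[[0,2,4],[0,0,0],0],[[0,6,8],[0,0,0],0],[[0,11,10],[0,0,0],0],[[0,16,10],[0,0,0],0],[[0,21,10],[0,0,0],0],[[0,26,10],[0,0,0],0],[[0,31,10],[0,0,0],0],[[0,36,10],[0,0,0],0]]'

```text
clock: 13.58
position: [0.445, 0.0474, 0.2559]
ee_rot: [0.153, 3.137, 0.001]
force: [1.3, -1.1, -1.4]
width: 0.214
gripper_force: 40.0
```

>>> jog_arm --rows '[[[0,5,0],[0,0,0],0],[[0,10,0],[0,0,0],0],[[0,15,0],[0,0,0],0],[[0,20,0],[0,0,1],0],[[0,25,0],[0,0,2],0],[[0,30,0],[0,0,2],0],[[0,35,0],[0,0,2],0],[[0,35,0],[0,0,2],0]]'

```text
clock: 14.58
position: [0.4433, 0.4002, 0.2549]
ee_rot: [-0.089, -3.14, -0.002]
force: [0.5, -0.9, -0.6]
width: 0.214
gripper_force: 40.0
```

```bash
python3 - <<'E'
from h import *
d=cam("wrist");save(d,"w8");P=cloud(d)*1000;z=P[...,2]
k=(z>40)&(z<60)&(P[...,1]>270)&(P[...,1]<480)&(P[...,0]>330)
l,lab,s,c=cv2.connectedComponentsWithStats(k.astype(np.uint8));
for j in range(1,l):
    if s[j][4]>200:
        q=P[lab==j];print(s[j],np.percentile(q,[1,99],axis=0).round().tolist())
E
```

```text
[ 217  112  151  196 4745] [[351.0, 305.0, 41.0], [542.0, 452.0, 51.0]]
```

View pics/w8.png

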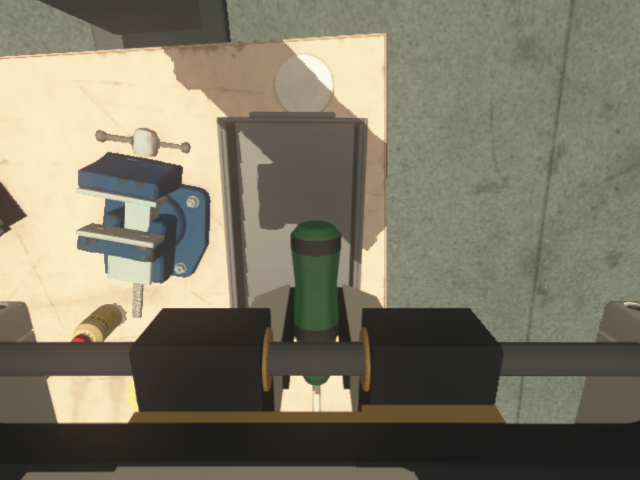

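The tote is below, with its rim spanning cols 217–367 and its front edge at row 117. Green is held level. Next I lower it.

>>> jog_arm --rows '[[[0,0.2,-5],[0,0,0],0],[[0,0.4,-10],[0,0,0],0],[[0,0.4,-15],[0,0,0],0],[[0,0.4,-19],[0,0,0],0],[[0,0.4,-22],[0,0,0],0],[[0,0.4,-23.8],[0,0,0],0],[[0,0.4,-24],[0,0,0],0],[[0,0.4,-24],[0,0,0],0]]'

```text
clock: 15.62
position: [0.4459, 0.4, 0.0164]
ee_rot: [0.099, 3.139, 0.002]
force: [-0.1, 0.2, -0.3]
width: 0.217
gripper_force: 40.0
```

>>> jog_arm --rows '[[[0,0,0],[0,0,0],0.3],[[0,0,0],[0,0,0],0.32],[[0,0,0],[0,0,0],0.32],[[0,0,3],[0,0,0],0.32],[[0,-0.5,8],[0,0,0],0.4],[[0,-2,14],[0,0,0],0.5],[[0,-5,20],[0,0,0],0.5],[[0,-10,24],[0,0,0],0.5]]'

```text
clock: 16.62
position: [0.4454, 0.3048, 0.2544]
ee_rot: [0.094, 3.138, 0.004]
force: [0.2, 0.1, 0.5]
width: 0.496
gripper_force: 0.0
```

>>> jog_arm --rows '[[[0,-5,0],[0,0,0],0.5],[[0,-10,0],[0,0,0],0.5],[[0,-15,0],[0,0,0],0.5],[[0,-20,0],[0,0,-1],0.5],[[0,-25,0],[0,0,-2],0.5],[[0,-30,0],[0,0,-2],0.5],[[0,-35,0],[0,0,-2],0.5],[[0,-40,0],[0,0,-2],0.5]]'

```text
clock: 17.62
position: [0.4449, -0.0974, 0.252]
ee_rot: [0.153, 3.137, 0.001]
force: [1.2, 0.1, 0.3]
width: 0.501
gripper_force: 0.0
```

>>> jog_arm --rows '[[[0,-5,0],[0,0,0],0.5],[[-0.5,-10,0],[0,0,0],0.5],[[-1,-15,-1],[0,0,0],0.5],[[-1.8,-20,-3],[0,0,0],0.5],[[-2.4,-25,-6],[0,0,0],0.5],[[-2.4,-26.5,-9],[0,0,0],0.5],[[-2.4,-26.5,-11],[0,0,0],0.5],[[-2.4,-26.5,-11],[0,0,0],0.5]]'

```text
clock: 18.62
position: [0.4202, -0.3603, 0.1404]
ee_rot: [-0.154, -3.135, -0.002]
force: [0.0, 0.3, -0.3]
width: 0.497
gripper_force: 0.0
```

```bash
python3 m4.py w9 340 560 -450 -140;python3 -c "from h import *;s=arm.observe();print(s['position'],s['ee_rot'],s['joints'].round(2))
d=cam('top');save(d,'top1');a=d['img'];P=cloud(d)*1000
o=np.hstack([cv2.resize(a[200:300,170:240],None,fx=4,fy=4,interpolation=cv2.INTER_CUBIC),cv2.resize(a[215:315,365:485],None,fx=4,fy=4,interpolation=cv2.INTER_CUBIC)]);cv2.imwrite('pics/crop1.png',o[...,::-1])"
```

```text
green none
blue [302, 187, 23, 55, 1088] world [ 402.5 -359.5] size [16.1 40.6] 83.4 rack [-54.9 -73. ] z [28.1 32.6 34.5]
[ 0.42093595 -0.36062167  0.14155297] [-1.52959168e-01 -3.13691466e+00 -9.49593411e-04] [ 0.21  0.45  0.56  1.88 -0.3   0.9   2.38]
```

View pics/crop1.png

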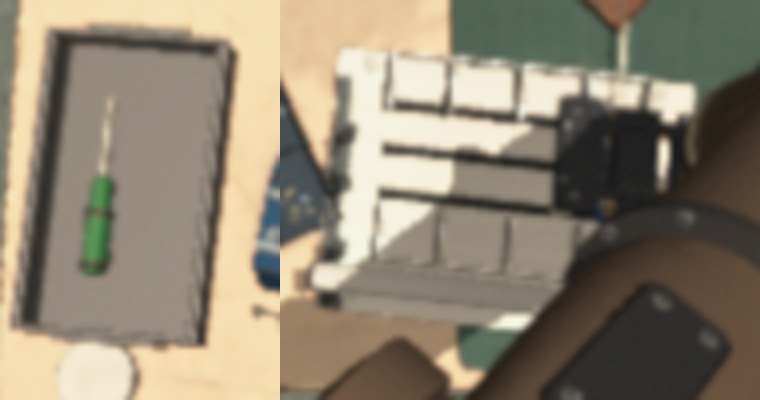

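Green lies in the tote (crop 97,225). Blue is unmoved under the tool. Next I grip blue.

>>> jog_arm --rows '[[[0,-0.1,-5],[0,0,0],0.5],[[0,-0.1,-9],[0,0,0],0.5],[[0,-0.1,-11.5],[0,0,0],0.5],[[0,-0.1,-12.4],[0,0,0],0.5],[[0,-0.1,-12.4],[0,0,0],0.3],[[0,-0.1,-12.4],[0,0,0],0.1],[[0,-0.1,-12.4],[0,0,0],0],[[0,-0.1,-12.4],[0,0,0],0]]'

```text
clock: 19.73
position: [0.4217, -0.3622, 0.0185]
ee_rot: [0.153, 3.136, -0.001]
force: [-0.7, 1.4, 7.4]
width: 0.191
gripper_force: 40.0
```

>>> jog_arm --rows '[[[0,0,0],[0,0,0],0],[[0,0,0],[0,0,0],0],[[0,0,2],[0,0,0],0],[[0,0,5],[0,0,0],0],[[0,0,10],[0,0,0],0],[[0,0,14],[0,0,0],0]]'

```text
clock: 20.48
position: [0.4212, -0.362, 0.1596]
ee_rot: [0.153, 3.137, -0.001]
force: [0.2, -0.6, -1.1]
width: 0.191
gripper_force: 40.0
```

```bash
python3 m4.py w10 340 560 -450 -140
```

```text
green none
blue none
```

>>> jog_arm --rows '[[[0,2,4],[0,0,0],0],[[0,6,8],[0,0,0],0],[[0,11,10],[0,0,0],0],[[1,16,10],[0,0,0],0],[[2,21,10],[0,0,0],0],[[2,26,10],[0,0,0],0],[[2,31,10],[0,0,0],0],[[2,36,10],[0,0,0],0]]'

```text
clock: 21.52
position: [0.4409, -0.0003, 0.2578]
ee_rot: [0.153, 3.137, 0.001]
force: [0.7, 0.1, -0.9]
width: 0.191
gripper_force: 40.0
```

>>> jog_arm --rows '[[[0,5,0],[0,0,0],0],[[0,10,0],[0,0,0],0],[[0,15,0],[0,0,0],0],[[0,20,0],[0,0,1],0],[[-1,25,0],[0,0,2],0],[[-2,30,0],[0,0,2],0],[[-2.7,35,0],[0,0,2],0],[[-2.7,36.8,0],[0,0,2],0]]'

```text
clock: 22.52
position: [0.4125, 0.3694, 0.2573]
ee_rot: [-0.092, -3.139, -0.001]
force: [0.6, -0.6, -1.1]
width: 0.193
gripper_force: 40.0
```

>>> jog_arm --rows '[[[0,0,0],[0,0,0],0],[[0,0,0],[0,0,0],0]]'

```text
clock: 22.78
position: [0.4149, 0.3642, 0.2576]
ee_rot: [0.102, 3.14, -0.002]
force: [0.8, 0.2, -1.5]
width: 0.193
gripper_force: 40.0
```

```bash
python3 -c "
from h import *
d=cam('wrist');save(d,'w11')"
```

```text
(no output)
```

View pics/w11.png

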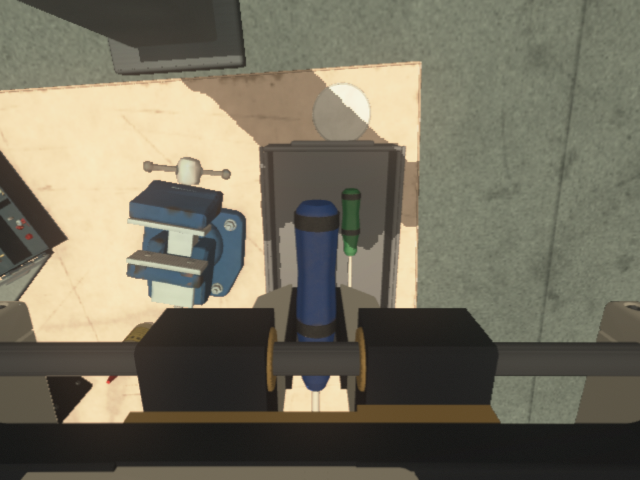

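Blue is held over the tote, beside green (350,220). The vise jaws end at col 222, clear of the gripper body. Next I lower and release.

>>> jog_arm --rows '[[[0,-0.2,-5],[0,0,0],0],[[0,-0.2,-10],[0,0,0],0],[[0,-0.2,-15],[0,0,0],0],[[0,-0.2,-19],[0,0,0],0],[[0,-0.2,-21.5],[0,0,0],0],[[0,-0.2,-22.8],[0,0,0],0],[[0,-0.2,-22.8],[0,0,0],0],[[0,-0.2,-22.8],[0,0,0],0]]'

```text
clock: 23.82
position: [0.4149, 0.3644, 0.0307]
ee_rot: [0.099, 3.139, 0.002]
force: [0.1, 1.0, -0.6]
width: 0.189
gripper_force: 40.0
```

>>> jog_arm --rows '[[[0,0,0],[0,0,0],0.26],[[0,0,0],[0,0,0],0.28],[[0,0,0],[0,0,0],0.28],[[0,0,3],[0,0,0],0.3],[[0,0,8],[0,0,0],0.4],[[0,-2,14],[0,0,0],0.4],[[1,-5,20],[0,0,0],0.4],[[2,-10,23],[0,0,0],0.4]]'

```text
clock: 24.82
position: [0.4344, 0.2666, 0.2616]
ee_rot: [0.093, 3.137, 0.005]
force: [1.2, -0.7, 0.2]
width: 0.402
gripper_force: 0.0
```

>>> jog_arm --rows '[[[0,-4,1],[0,0,-7],0.45],[[0,-8,2],[0,0,-14],0.45],[[0,-12,2],[0,0,-21],0.45],[[0,-16,2],[0,0,-28],0.45],[[0,-20,2],[0,0,-35],0.45],[[0,-24,2],[0,0,-42],0.45],[[0,-28,2],[0,0,-49],0.45],[[0,-32,2],[0,0,-56],0.45]]'

```text
clock: 25.82
position: [0.4336, -0.0556, 0.2788]
ee_rot: [1.566, 2.723, 0.001]
force: [0.3, -0.6, -0.7]
width: 0.451
gripper_force: 0.0
```

>>> jog_arm --rows '[[[0,-4,0],[0,0,-6],0.45],[[-1,-9,0],[0,0,-12],0.45],[[-2,-14,0],[0,0,-18],0.45],[[-3,-19,0],[0,0,-24],0.45],[[-3,-24,0],[0,0,-30],0.45],[[-3,-29,0],[0,0,-36],0.45],[[-3,-29,0],[0,0,-36],0.45],[[-3,-29,0],[0,0,-36],0.45]]'

```text
clock: 26.82
position: [0.4037, -0.3439, 0.2783]
ee_rot: [-2.326, -2.11, 0.0]
force: [0.2, -0.1, 0.3]
width: 0.453
gripper_force: 0.0
```

```bash
python3 m2.py w12 115 | grep -v "^[gb] "; python3 -c "from h import *;s=arm.observe();print(s['position'],s['ee_rot'],s['joints'].round(2))
d=cam('top');a=d['img']
w=cv2.imread('pics/w12.png')[...,::-1]
o=np.hstack([cv2.resize(a[200:300,170:240],(336,480),interpolation=cv2.INTER_CUBIC),cv2.resize(w,(460,480))]);cv2.imwrite('pics/crop2.png',o[...,::-1])"
```

```text
prong y {-137: 1, -135: 18, -133: 35, -131: 34, -129: 42, -127: 118, -125: 1, 125: 15}
prong x 1 {-134: 1, -132: 1, -130: 1, -100: 1, -98: 1, -96: 1, -52: 1, -50: 1, -48: 1, -46: 2, -12: 2, -10: 2}
prong x -1 {-138: 5, -136: 10, -134: 24, -132: 22, -130: 5, -102: 7, -100: 13, -98: 16, -96: 7, -94: 5, -92: 5, -56: 1, -54: 7, -52: 9, -50: 15, -48: 18, -46: 6, -44: 1, -18: 4, -16: 19, -14: 20, -12: 15, -10: 8, -8: 4, -6: 3}
bar y ends {-146: 9, -144: 25, -142: 23, -140: 30, -138: 32, -136: 30, -134: 35, -132: 35, -130: 33, -128: 34, -126: 33, -124: 29, -122: 31} {120: 56, 122: 59, 124: 53, 126: 60, 128: 9, 130: 2}
bar x at 1 -114.92 93.2 62.6
bar x at -1 -115.19 -91.8 62.5
div y {-100: 40, -98: 54, -54: 38, -52: 43, -2: 29, 0: 59, 50: 78, 52: 39, 96: 74, 98: 53}
[ 0.40403615 -0.34330859  0.27839097] [-2.32482580e+00 -2.11180545e+00 -8.25966288e-04] [-0.05  0.29  0.85  1.77 -0.23  1.19  0.78]Traceback (most recent call last):
  File "m2.py", line 22, in <module>
    m=sat&(hsv[...,0]>lo)&(hsv[...,0]<hi);print(nm,m.sum(),np.percentile(r[m],[3,50,97],axis=0).round(1).tolist(),np.percentile(z[m],[5,50,95]).round(1))
                                                           ~~~~~~~~~~~~~^^^^^^^^^^^^^^^^^^^^^^^
    return _quantile_unchecked(
        a, q, axis, out, overwrite_input, method, keepdims, weights)
    return _ureduce(a,
                    func=_quantile_ureduce_func,
    ...<5 lines>...
                    overwrite_input=overwrite_input,
                    method=method)
    r = func(a, **kwargs)
    result = _quantile(arr,
                       quantiles=q,
    ...<2 lines>...
                       out=out,
                       weights=wgt)
    slices_having_nans = np.isnan(arr[-1, ...])
                                  ~~~^^^^^^^^^
IndexError: index -1 is out of bounds for axis 0 with size 0
```

View pics/crop2.png

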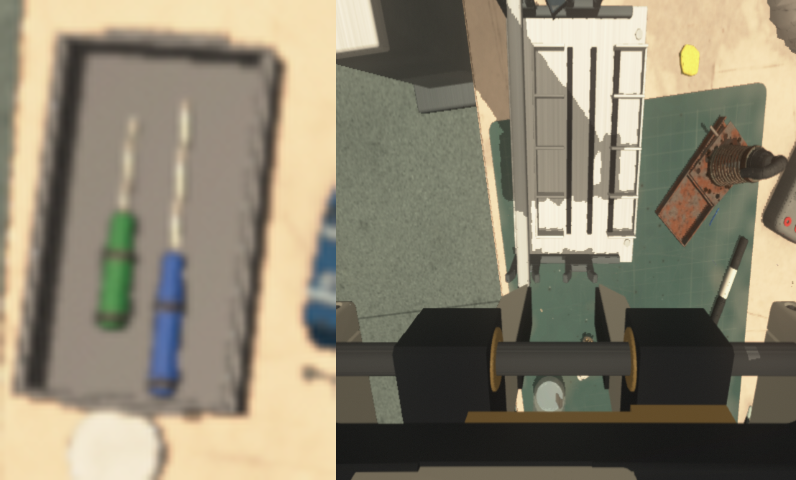

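Both drivers are in the tote (crop 115,270 and 165,320), the rack is empty and the bar is still stowed. Next I regrip the bar.

>>> jog_arm --rows '[[[-3,3,-2],[0,0,0],0.42],[[-5.5,6.2,-6],[0,0,0],0.42],[[-5.5,6.2,-12],[0,0,0],0.42],[[-5.5,6.2,-16],[0,0,0],0.42],[[-5.5,6.2,-18],[0,0,0],0.42],[[-5.5,6.2,-18],[0,0,0],0.42]]'

```text
clock: 27.68
position: [0.3484, -0.2808, 0.0978]
ee_rot: [-2.323, -2.111, 0.001]
force: [1.4, -0.1, 0.1]
width: 0.422
gripper_force: 0.0
```

>>> jog_arm --rows '[[[0,0,-2],[0,0,0],0.42],[[0,0,-4],[0,0,0],0.42],[[0,0,-5.5],[0,0,0],0.42],[[0,0,-5.8],[0,0,0],0.42],[[0,0,-5.8],[0,0,0],0.42]]'

```text
clock: 28.3
position: [0.3491, -0.2824, 0.041]
ee_rot: [2.327, 2.11, 0.0]
force: [0.4, -0.6, -0.8]
width: 0.421
gripper_force: 0.0
```

>>> jog_arm --rows '[[[0,0,-0.1],[0,0,0],0.25],[[0,0,-0.1],[0,0,0],0.1],[[0,0,-0.1],[0,0,0],0],[[0,0,-0.1],[0,0,0],0],[[0,0,-0.1],[0,0,0],0],[[0,0,-0.1],[0,0,0],0]]' --newtons 55

```text
clock: 29.05
position: [0.349, -0.2824, 0.0398]
ee_rot: [2.327, 2.11, 0.001]
force: [-0.8, 1.3, 5.8]
width: 0.186
gripper_force: 55.0
```

>>> jog_arm --rows '[[[0,0,0.8],[0,0,0],0],[[0,0,1.8],[0,0,0],0],[[0,0,3],[0,0,0],0],[[0,0,4.5],[0,0,0],0],[[0,0,6],[0,0,0],0],[[0,0,6],[0,0,0],0]]'

```text
clock: 29.8
position: [0.3497, -0.2827, 0.1008]
ee_rot: [2.325, 2.109, 0.002]
force: [0.7, 0.4, -1.9]
width: 0.189
gripper_force: 55.0
```

```bash
python3 m3.py w13
```

```text
29.8 [ 0.3497 -0.2827  0.1008] [2.325e+00 2.109e+00 2.000e-03] [ 0.7  0.4 -1.9] [-0.09 -0.   -0.01] 0.189
14996 end y rel tcp [ 16.5 118.7 120.1]
slope z deg 0.0 z rel@0 22.6 x yaw 0.06 0.4
```

>>> jog_arm --rows '[[[2,-0.2,0],[0,0,0],0],[[5,-0.5,0],[0,0,0],0],[[8.4,-0.9,0],[0,0,0],0],[[8.4,-0.9,0],[0,0,0],0],[[8.4,-0.9,0],[0,0,0],0]]'

```text
clock: 30.48
position: [0.4318, -0.2911, 0.0989]
ee_rot: [-2.326, -2.109, 0.001]
force: [-1.4, -0.1, -1.7]
width: 0.19
gripper_force: 55.0
```

>>> jog_arm --rows '[[[0,0,-1.5],[0,0,0],0],[[0,0,-3],[0,0,0],0],[[0,0,-4.4],[0,0,0],0],[[0,0,-5.4],[0,0,0],0],[[0,0,-5.9],[0,0,0],0],[[0,0,-6.0],[0,0,0],0],[[0,0,-6.0],[0,0,0],0]]'

```text
clock: 31.35
position: [0.4327, -0.2914, 0.0399]
ee_rot: [-2.327, -2.11, -0.001]
force: [-2.6, 1.9, 2.9]
width: 0.194
gripper_force: 55.0
```

>>> jog_arm --rows '[[[0,0,-0.05],[0,0,0],0.22],[[0,0,-0.05],[0,0,0],0.35],[[0,0,0],[0,0,0],0.42],[[0,0,2],[0,0,0],0.42],[[0,0,7],[0,0,0],0.42],[[0,-1,13],[0,0,0],0.42],[[0,-2,19],[0,0,0],0.42],[[0,-3,25],[0,0,0],0.42]]'

```text
clock: 32.35
position: [0.4326, -0.3215, 0.2918]
ee_rot: [2.327, 2.11, 0.0]
force: [1.1, -0.7, 0.1]
width: 0.42
gripper_force: 0.0
```

>>> jog_arm --rows '[[[-0.5,-1,6],[0,0,0],0.45],[[-0.5,-1,6.5],[0,0,0],0.45],[[-0.5,-1,6.5],[0,0,0],0.45],[[-0.5,-1,6.5],[0,0,0],0.45]]'

```text
clock: 32.85
position: [0.4276, -0.3305, 0.3532]
ee_rot: [-2.325, -2.11, 0.001]
force: [0.0, 1.4, -0.2]
width: 0.45
gripper_force: 0.0
```

```bash
python3 m2.py w14 30 2>/dev/null| grep -v "^[gb] "; python3 -c "from h import *;s=arm.observe();print(s['position'])"
```

```text
prong y {-135: 8, -133: 23, -131: 22, -129: 24, -127: 75, 125: 66, 127: 67, 129: 55, 131: 52, 133: 41, 135: 9}
prong x 1 {-140: 5, -138: 15, -136: 21, -134: 25, -132: 32, -130: 25, -128: 3, -102: 2, -100: 9, -98: 17, -96: 9, -94: 6, -92: 5, -90: 2, -54: 2, -52: 6, -50: 7, -48: 21, -46: 19, -44: 4, -16: 14, -14: 19, -12: 15, -10: 6, -8: 1}
prong x -1 {-138: 3, -136: 5, -134: 16, -132: 14, -130: 5, -102: 3, -100: 9, -98: 8, -96: 6, -94: 5, -92: 1, -54: 2, -52: 6, -50: 4, -48: 16, -46: 8, -18: 3, -16: 10, -14: 16, -12: 3, -10: 6, -8: 3}
bar y ends {-150: 7, -148: 17, -146: 21, -144: 17, -142: 22, -140: 21, -138: 18, -136: 22, -134: 22, -132: 25, -130: 29, -128: 22, -126: 21, -124: 23, -122: 18} {120: 37, 122: 32, 124: 34, 126: 39, 128: 42, 130: 41, 132: 37, 134: 38, 136: 38, 138: 35, 140: 42, 142: 35, 144: 35, 146: 30, 148: 18, 150: 1}
bar x at 1 -30.87 93.3 62.7
bar x at -1 -31.64 -91.5 62.5
div y {-100: 5, -98: 53, -54: 29, -52: 58, -2: 13, 0: 39, 50: 64, 52: 32, 96: 68, 98: 34}
[ 0.42760404 -0.33050275  0.3531652 ]
```

View pics/w14.png

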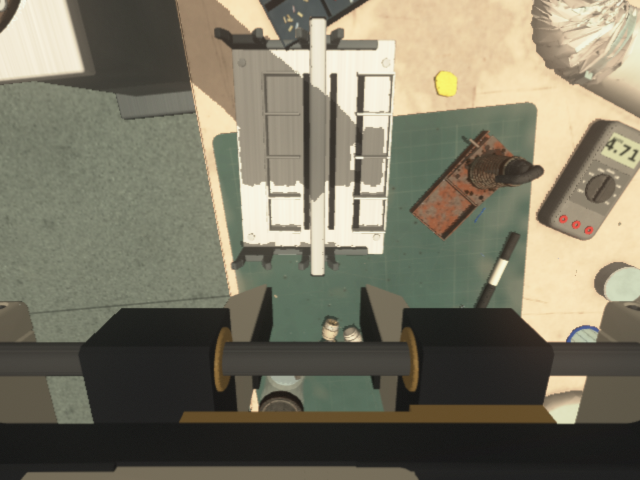

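The bar is in the lock brackets, centred within about 1 mm, with both ends at z 62.5–62.7, the same as at the start. One last check of the tote, then I hand in.

```bash
python3 - <<'E'
from h import *
d=cam("top");h=cv2.cvtColor(d["img"],cv2.COLOR_RGB2HSV)[205:292,172:232]
g=((h[...,0]>40)&(h[...,0]<85)&(h[...,1]>100)).sum();b=((h[...,0]>100)&(h[...,0]<130)&(h[...,1]>100)).sum()
print(g,b)
if g>30 and b>30: print(arm.sign_off())
E
```

```text
62 91
the job is handed in; nothing more can be done
None
```

The job is handed in: the rack held two screwdrivers (green and blue), both now in the grey tote, and the bar is back in its locking brackets, level at both ends and centred to about 1 mm; I left the tin, tape roll and bottle alone.

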